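# Find and press the concealed catch of the battery console

### The job

The battery lid of the grey bench console is held by a concealed catch: feel across the flat panel in front of the lid for the recessed plate that gives, and press it in with the fingertips, firmly enough for the lid to spring open but without ramming the panel. Only one of the two look-alike recessed plates is the catch; the other is a fixed blank. Then take the hand away so that the catch springs back and the lid stays popped open, and leave the loose things lying on and around the console where they are.

Things in the scene. Friction and masses are not known exactly. Their poses are not given: they have to be found in the camera images.
- console: fixed grey steel box on the bench, 280 mm (its x) by 370 mm (its y), 90 mm high, raised 0 to 30 mm off the bench by a dark plinth; origin at the centre of its underside, z up, its -x side faces the robot. Its top is a frame at 90 mm. In the front part of the frame is the flat panel (see panel_mid), behind it the hinged battery lid
- panel_mid (a point): centre of the flat panel's visible surface (on the console at x -80, y 0, z 88 mm; same axes as the console). The panel is rigid, 90 mm (x) by 210 mm (y), 2 mm below the frame. Two equal openings, 64 mm (x) by 50 mm (y), lie on its centre line (x 0), 80 mm apart centre to centre along y; the pair is centred anywhere within 25 mm of this point along y
- panel_left (a point): middle of the panel's left (+y) end, 105 mm from panel_mid, same height. Each of the panel's two openings is filled by a grey plate 60 mm (x) by 46 mm (y), its top 2 mm below the panel's surface, with a 2 mm dark gap around it. One plate, left or right, is the sprung catch, the other a rigid blank; they look the same
- catch (a joint): how far the catch plate is pressed in, straight down: 0 at rest, 0.006 m at its stop. It starts to give at about 1 N, takes about 2 to 3 N at 3 mm, where the lid is released, and about 3.5 N just before its stop; it springs back by itself
- lid (a joint): angle of the battery lid in rad: 0 shut and latched, 0.35 at its stop. Hinged at the far (+x) edge; a spring swings it up to the stop in about 0.3 s once the catch lets it go, and holds it there
- lid_edge (a point): middle of the lid's free edge, upper side: the lid is 141 mm (x) by 336 mm (y), 6 mm thick, flush with the frame when shut; its free edge is the one nearest the panel, 62 mm from the panel's centre line, and rises about 48 mm when it springs open
- screw_jar: loose bystander: a closed white plastic jar of screws, 44 mm across and 38 mm high, standing on the right end of the console's frame; origin at the centre of its underside
- bracket: loose bystander: a dark steel angle bracket, 60 x 25 mm foot and 34 mm high, lying on the left end of the console's frame; origin at the middle of its underside
- screwdriver: loose bystander: a screwdriver lying across the bench between console and robot; origin at the bench, at its middle
- tape_roll: loose bystander: a cardboard-coloured roll, 100 mm across and 48 mm high, on the bench left of the console; origin at the centre of its underside
- small_carton: loose bystander: a closed carton 110 x 80 x 60 mm on the bench right of the console; origin at the centre of its underside
- code_reader: loose bystander: a black and grey hand-held reader lying on the bench right of the console towards the robot, about 155 mm long and 35 mm high; origin near its middle, underside

How it is judged:
On the way, in this order (a step that is already met when the one before it is completed fails the run):
1. the catch is pressed in by the fingertips, releasing the lid (value of joint catch above 0.0025 m), for 0.02 s.
2. the lid has sprung open (value of joint lid above 0.3 rad), for 0.1 s.
At the end, for the whole second after the job is handed in: the lid stands popped open (more than 0.3 rad) and at rest, the catch has sprung back (less than 1.5 mm in), and every bystander is within 25 mm of where it started (value of joint lid above 0.3 rad and value of joint catch below 0.0015 m and velocity of joint lid below 0.05 rad/s and distance of each of screw_jar, bracket, screwdriver, tape_roll, small_carton, code_reader from where it was at the start of the episode below 0.025 m); the robot touches nothing.
It fails at once if a loose bystander is moved, carried or lifted (more than 25 mm) (distance of any of screw_jar, bracket, screwdriver, tape_roll, small_carton, code_reader from where it was at the start of the episode above 0.025 m).
It fails at once if the console is rammed: the hand presses on something with more than 60 N (contact force between any of the arm, the fingers and anything else above 60 N).
It also fails if it takes over 48 s, if anything falls off the work surface, if the arm or the gripper's body presses on something with over 40 N, if the wrist force passes 120 N, or if a joint passes its speed limit or range.

### The arm

A 6-joint arm with a two-finger parallel gripper is mounted at the origin on the work surface. World frame = base frame: x ahead of the robot, y to its left, z up, the work surface at z = 0. Lengths are in m, angles in rad, forces in N, time in s.
With the tool pointing down it reaches from about 0.425 to 0.95 m from the base axis. Payload 3.5 kg.
Tool frame: the origin (TCP) lies at the very end of the fingers, on their centre line; the grasp point (between the pads) lies behind it (ctrl.grasp_offset is the z of the grasp point in the tool frame, in m); z points along the fingers, x is the direction in which the jaws open and shut, and the axes are right-handed (so a half turn about z gives the same grasp; the last joint's range is limited). The gripper opens to 85 mm and grips with 20 to 120 N. Pads are 22 mm wide; open, the fingers measure 114 mm over their backs; the gripper's body (76 mm by 85 mm) begins 54 mm behind the grasp point. The pads swing forward as they close: fully open they stand 13 mm farther back than shut.
Start: joints at [-1.497, 0.286, 1.577, -0, 1.279, -0.15], TCP at [0.15, -0.658, 0.231] pointing down, gripper open.
Joint ranges: [-2.77, 2.77], [-0.9, 2.22], [0.21, 2.48], [-1.53, 4.67], [0.24, 2.81], [-2.84, 2.84]. Speed limits (rad/s): [2.79, 2.79, 3.14, 3.14, 3.14, 3.14].

### API

Orientations are given as a unit quaternion [x, y, z, w].
In Python, from plant import ctrl gives the robot as it stands.
- The arm moves only by the shell command python3 -m jog 'ROWS' [FORCE]. ROWS is JSON, a list of rows, each an object with "grip": the closure, from 0 (fully open) to 1 (shut); "xyz": the shift along the tool's x, y, z in m, a list of three; "dr": the turn, a rotation vector about the tool's x, y, z in rad, a list of three. A call has 1 to 12 rows; each row is the pose to reach, as a shift and turn from the pose commanded when the call began, along the tool's axes at that moment; what a row does not reach only later rows make up. A row lasts 1/12 s, in which the tool goes at most 41.7 mm and 7.16 degrees, less where a joint would pass 70% of its speed; a pose out of reach is approached as far as the arm can. A call with a gripper value outside its range is refused whole. The fingers move at their own pace and stop on an object; FORCE is the grip in N (left out, the last holds). Time passes only in rows, so rows that repeat a pose let the fingers close. It gives the time, the measured TCP pose, the force and the opening at its end, in the units of the state.
- ctrl.get_state(): the state, without advancing time (a new reading comes with each control period).
- ctrl.read_camera(name): name is "side" or "top" or "wrist"; returns the picture (480x640x3 uint8, red, green, blue); there is no depth.
- ctrl.get_calibration(name): a dict with "mtx" (3x3 intrinsics, pixels), "R" (3x3) and "t" (3): a world point X has camera coordinates R X + t; the wrist camera has in their place "hand_eye" (4x4, takes a point from camera to tool coordinates, whose origin is the TCP and whose axes are the tool frame's). Camera axes: x right, y down, z forward; pixel columns grow to the right and rows downward; lengths in m; the calibration is good to about 2 mm. A picture is of the moment at which its call begins: read the wrist's pose just before it. get_calibration takes no time and is no camera call.
- ctrl.sign_off(): hands the job in, once; it reports no verdict.
The state is a dict: "time": time; "qpos": joint angles; "dq": joint speeds; "joint_efforts": joint torques, N m; "eef_pos": TCP position; "tcp_rot": TCP orientation; "contact_force": force on the tool from outside, world axes, zero at the start; "wrist_torque": the same for the moment, N m; "opening": opening from 0.0 (shut) to 1.0 (fully open).
Only numpy, scipy, OpenCV 4.12 (cv2) and the standard library are available. Lean on these libraries where they do the work, as an engineer would, in place of code of your own. Each camera call takes 0.05 s, during which the arm holds its last target.

## Working session

There is one attempt and no reset: what is moved stays moved. The work goes in short steps, Python scripts to look and compute and a shell command to move; the robot and the scene stay as the last step left them, time stands still between calls to the robot, and variables do not carry over. Pictures are saved under pics/ and viewed, and the job is handed in when it is done.

```bash
mkdir -p pics; ls; python3 - <<'E'
from plant import ctrl
import cv2
s=ctrl.get_state();print({k:s[k] for k in('time','eef_pos','tcp_rot','contact_force','opening')},ctrl.grasp_offset)
for n in('top','side'):
    cv2.imwrite(f'pics/{n}0.png',ctrl.read_camera(n)[:,:,::-1]);c=ctrl.get_calibration(n);print(n,c)
print(ctrl.get_calibration('wrist'))
E
```

```text
pics
{'time': 0.0, 'eef_pos': array([ 0.14978613, -0.65749246,  0.22992398]), 'tcp_rot': array([ 0.78162637, -0.6237458 , -0.00079836, -0.00087311]), 'contact_force': array([ 0.46697841,  0.38289531, -0.16200352]), 'opening': 1.0021622064669442} -0.0187
top {'mtx': array([[470.6711358 ,   0.        , 319.68160854],
       [  0.        , 470.6711358 , 233.56037156],
       [  0.        ,   0.        ,   1.        ]]), 'R': array([[ 0.0052508 , -0.99995885,  0.00739825],
       [-0.99599775, -0.00588983, -0.08918404],
       [ 0.08922395, -0.00690035, -0.99598769]]), 't': array([-0.00542736,  0.52831143,  0.90806393])}
side {'mtx': array([[480.31144626,   0.        , 307.12665793],
       [  0.        , 480.31144626, 242.76560973],
       [  0.        ,   0.        ,   1.        ]]), 'R': array([[ 0.9992633 , -0.03727212, -0.00914578],
       [-0.03294005, -0.71068334, -0.70274045],
       [ 0.01969287,  0.70252401, -0.71138752]]), 't': array([-0.51817776,  0.08945859,  0.95906491])}
{'mtx': array([[375.16820954,   0.        , 322.34873075],
       [  0.        , 375.16820954, 242.79772137],
       [  0.        ,   0.        ,   1.        ]]), 'hand_eye': array([[ 9.99998369e-01, -2.56896633e-05, -1.80564280e-03,
        -4.54355303e-04],
       [ 5.60257757e-04,  9.54972345e-01,  2.96694299e-01,
        -7.70551390e-02],
       [ 1.71671696e-03, -2.96694827e-01,  9.54970802e-01,
        -1.42766679e-01],
       [ 0.00000000e+00,  0.00000000e+00,  0.00000000e+00,
         1.00000000e+00]])}
```

View pics/top0.png

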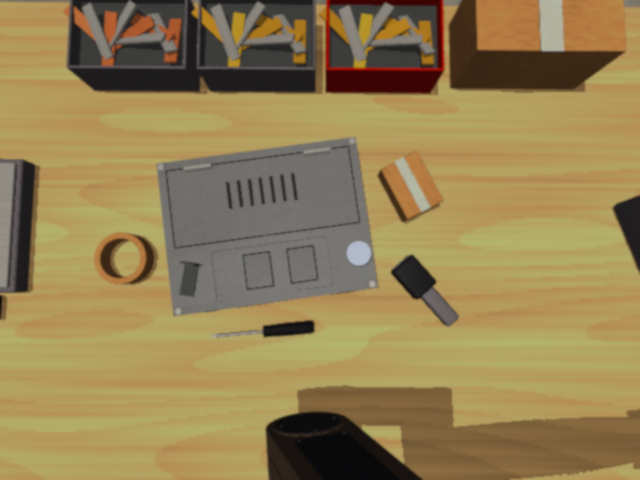

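View pics/side0.png

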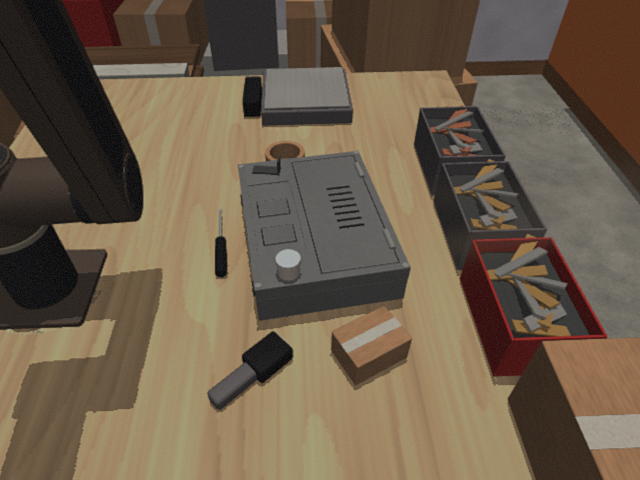

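```bash
python3 - <<'E'
import cv2
a=cv2.imread('pics/top0.png')[125:325,145:385];b=cv2.imread('pics/side0.png')[140:320,225:415]
cv2.imwrite('pics/topz.png',cv2.resize(a,None,fx=3,fy=3,interpolation=2));cv2.imwrite('pics/sidez.png',cv2.resize(b,None,fx=3,fy=3,interpolation=2))
E
```

```text
(no output)
```

View pics/topz.png

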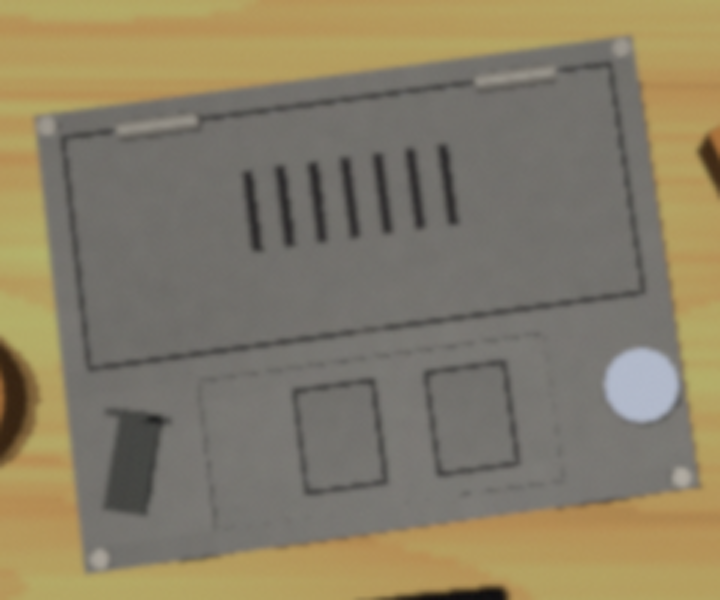

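View pics/sidez.png

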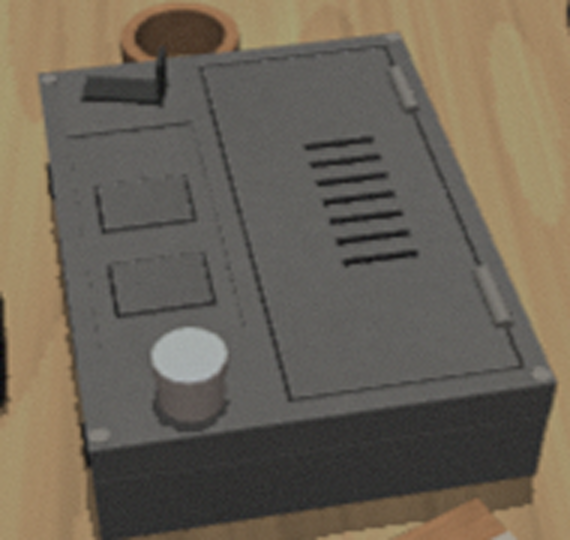

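```bash
cat > h.py <<'E'
import numpy as np
from plant import ctrl
def ray(n,uv):
    c=ctrl.get_calibration(n);R=np.array(c['R']);t=np.array(c['t'])
    d=R.T@np.linalg.solve(c['mtx'],[uv[0],uv[1],1.]);return -R.T@t,d/np.linalg.norm(d)
def plane(n,uv,z):
    o,d=ray(n,uv);return o+d*(z-o[2])/d[2]
def tri(u1,u2):
    A=0;b=0;L=[]
    for n,u in(('top',u1),('side',u2)):
        o,d=ray(n,u);P=np.eye(3)-np.outer(d,d);A=A+P;b=b+P@o;L.append((o,P))
    x=np.linalg.solve(A,b);return x,[np.linalg.norm(P@(x-o))*1e3 for o,P in L]
E
python3 - <<'E'
from h import *
np.set_printoptions(precision=4,suppress=True)
T=lambda p:(145+(p[0]+.5)/3-.5,125+(p[1]+.5)/3-.5)
S=lambda p:(225+(p[0]+.5)/3-.5,140+(p[1]+.5)/3-.5)
for n,a,b in [('FL',(46,125),(394,38)),('FR',(622,47),(541,374)),('NR',(682,477),(97,436)),('NL',(99,559),(49,77)),
 ('pL',(340,437),(145,203)),('pR',(472,419),(161,284))]:
    x,e=tri(T(a),S(b));print(n,x,np.round(e,1))
for z in(.09,.1,.11,.12):
    c=[plane('top',T(p),z)for p in[(37,116),(632,37),(700,487),(87,572)]]
    print(z,[round(np.linalg.norm(c[i]-c[i-1])*1e3,1) for i in range(4)],[plane('top',T(p),z-.004)[:2] for p in[(340,437),(472,419)]], np.mean(c,0))
    d=c[3]-c[2];print('yaw of +y edge dir',np.arctan2(d[1],d[0])-np.pi/2)
    x,y=[plane('top',T(p),z)[:2] for p in[(641,386),(135,465)]];print('jar/bracket',x,y)
E
```

```text
FL [0.6436 0.2923 0.0983] [0.5 0.5]
FR [ 0.6933 -0.0607  0.1017] [1.2 1.2]
NR [ 0.4305 -0.0966  0.1014] [1. 1.]
NL [0.3813 0.2505 0.1016] [0.1 0.1]
pL [0.4543 0.1091 0.098 ] [0.1 0.1]
pR [0.4655 0.0297 0.0984] [0.1 0.1]
0.09 [np.float64(281.9), np.float64(372.5), np.float64(282.1), np.float64(373.3)] [array([0.4544, 0.1106]), array([0.4659, 0.0301])] [0.5385 0.0963 0.09  ]
yaw of +y edge dir 0.14169933592836115
jar/bracket [ 0.4864 -0.073 ] [0.4368 0.2339]
0.1 [np.float64(278.6), np.float64(368.2), np.float64(278.8), np.float64(369.0)] [array([0.4543, 0.1094]), array([0.4656, 0.0298])] [0.5374 0.0952 0.1   ]
yaw of +y edge dir 0.14169933592836115
jar/bracket [ 0.486  -0.0721] [0.4369 0.2313]
0.11 [np.float64(275.3), np.float64(363.9), np.float64(275.5), np.float64(364.7)] [array([0.4542, 0.1081]), array([0.4654, 0.0295])] [0.5363 0.0942 0.11  ]
yaw of +y edge dir 0.14169933592836115
jar/bracket [ 0.4855 -0.0712] [0.437  0.2286]
0.12 [np.float64(272.1), np.float64(359.6), np.float64(272.2), np.float64(360.3)] [array([0.4541, 0.1069]), array([0.4651, 0.0292])] [0.5352 0.0931 0.12  ]
yaw of +y edge dir 0.14169933592836115
jar/bracket [ 0.485  -0.0703] [0.4371 0.2259]
```

```bash
python3 -m jog '[{"grip":1,"xyz":[-0.027,-0.036,0],"dr":[0,0,0.01]},{"grip":1,"xyz":[-0.053,-0.072,0],"dr":[0,0,0.02]},{"grip":1,"xyz":[-0.08,-0.108,0],"dr":[0,0,0.03]},{"grip":1,"xyz":[-0.107,-0.144,0],"dr":[0,0,0.04]},{"grip":1,"xyz":[-0.133,-0.18,0],"dr":[0,0,0.05]},{"grip":1,"xyz":[-0.16,-0.216,0],"dr":[0,0,0.06]},{"grip":1,"xyz":[-0.187,-0.252,0],"dr":[0,0,0.07]},{"grip":1,"xyz":[-0.213,-0.288,0],"dr":[0,0,0.08]},{"grip":1,"xyz":[-0.24,-0.324,0],"dr":[0,0,0.08]},{"grip":1,"xyz":[-0.267,-0.36,0],"dr":[0,0,0.08]},{"grip":1,"xyz":[-0.293,-0.396,0],"dr":[0,0,0.08]},{"grip":1,"xyz":[-0.32,-0.432,0],"dr":[0,0,0.08]}]'
cat >> h.py <<'E'
from scipy.spatial.transform import Rotation as Ro
np.set_printoptions(precision=4,suppress=True)
def to(x):
    s=ctrl.get_state();R=Ro.from_quat(s['tcp_rot']).as_matrix()
    print('t',round(s['time'],2),'tcp',s['eef_pos'],'F',s['contact_force'],'open',round(s['opening'],3),'shift',R.T@(np.array(x)-s['eef_pos']));print(R)
E
python3 -c "
from h import *
to([.4656,.0298,.18])"
```

```text
time: 1.1
eef_pos: [0.4763, -0.2768, 0.231]
tcp_rot: [0.756, -0.655, -0.0, 0.0]
contact_force: [0.8, -0.5, 0.7]
opening: -0.006
t 1.1 tcp [ 0.4763 -0.2768  0.231 ] F [ 0.8402 -0.4733  0.7222] open -0.006 shift [-0.305  -0.0333  0.0511]
[[ 0.1432 -0.9897 -0.0003]
 [-0.9897 -0.1432  0.0003]
 [-0.0003  0.0003 -1.    ]]
```

```bash
python3 -m jog '[{"grip":1,"xyz":[-0.03,0,0],"dr":[0,0,0]},{"grip":1,"xyz":[-0.06,0,0],"dr":[0,0,0]},{"grip":1,"xyz":[-0.09,-0.002,0],"dr":[0,0,0]},{"grip":1,"xyz":[-0.12,-0.003,0],"dr":[0,0,0]},{"grip":1,"xyz":[-0.15,-0.004,0],"dr":[0,0,0]},{"grip":1,"xyz":[-0.18,-0.005,0],"dr":[0,0,0]},{"grip":1,"xyz":[-0.21,-0.006,0],"dr":[0,0,0]},{"grip":1,"xyz":[-0.24,-0.006,0],"dr":[0,0,0]},{"grip":1,"xyz":[-0.265,-0.006,0],"dr":[0,0,0]},{"grip":1,"xyz":[-0.282,-0.006,0],"dr":[0,0,0]},{"grip":1,"xyz":[-0.282,-0.006,0],"dr":[0,0,0]},{"grip":1,"xyz":[-0.282,-0.006,0],"dr":[0,0,0]}]'
python3 -c "
from h import *
import cv2
to([.4656,.0298,.12])
im=ctrl.read_camera('wrist');cv2.imwrite('pics/w1.png',im[:,:,::-1])"
```

```text
time: 2.1
eef_pos: [0.4408, 0.0016, 0.231]
tcp_rot: [0.757, -0.654, -0.0, 0.0]
contact_force: [-0.3, 0.2, 0.2]
opening: -0.001
t 2.1 tcp [0.4408 0.0016 0.231 ] F [-0.3416  0.2304  0.2163] open -0.001 shift [-0.0243 -0.0287  0.111 ]
[[ 0.1454 -0.9894 -0.0004]
 [-0.9894 -0.1454 -0.0004]
 [ 0.0003  0.0004 -1.    ]]
```

View pics/w1.png

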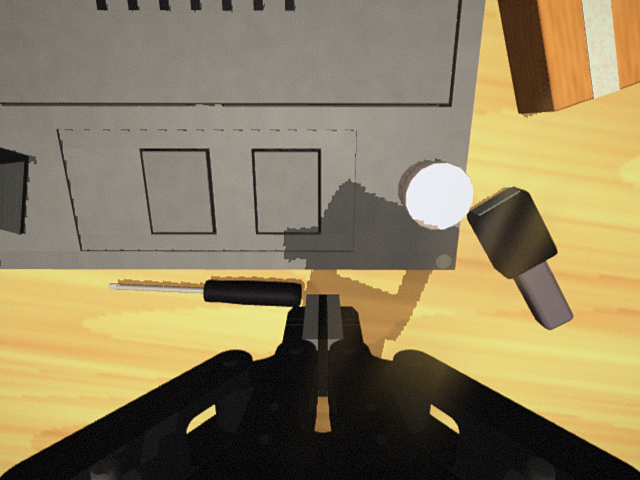

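```bash
cat >> h.py <<'E'
def wr(uv,z):
    s=ctrl.get_state();c=ctrl.get_calibration('wrist');R=Ro.from_quat(s['tcp_rot']).as_matrix();H=np.array(c['hand_eye'])
    d=R@H[:3,:3]@np.linalg.solve(c['mtx'],[uv[0],uv[1],1.]);o=s['eef_pos']+R@H[:3,3]
    return o+d*(z-o[2])/d[2]
E
python3 -c "
from h import *
for u in((286.5,191.5),(178.5,191.5)): print(wr(u,.097))
to([.4656,.0298,.12])"
```

```text
[0.4675 0.0327 0.097 ]
[0.4559 0.112  0.097 ]
t 2.15 tcp [0.441  0.001  0.2311] F [ 0.0298 -0.0989 -0.3149] open 0.002 shift [-0.025  -0.0285  0.1111]
[[ 0.144  -0.9896 -0.0003]
 [-0.9896 -0.144  -0.0005]
 [ 0.0004  0.0003 -1.    ]]
```

Wrist and top views agree within 3 mm. I'll go above the right plate and descend to about 15 mm over it.

```bash
python3 -m jog '[{"grip":1,"xyz":[-0.014,-0.015,0],"dr":[0,0,0]},{"grip":1,"xyz":[-0.026,-0.03,0],"dr":[0,0,0]},{"grip":1,"xyz":[-0.026,-0.03,0.03],"dr":[0,0,0]},{"grip":1,"xyz":[-0.026,-0.03,0.06],"dr":[0,0,0]},{"grip":1,"xyz":[-0.026,-0.03,0.085],"dr":[0,0,0]},{"grip":1,"xyz":[-0.026,-0.03,0.105],"dr":[0,0,0]},{"grip":1,"xyz":[-0.026,-0.03,0.115],"dr":[0,0,0]},{"grip":1,"xyz":[-0.026,-0.03,0.115],"dr":[0,0,0]},{"grip":1,"xyz":[-0.026,-0.03,0.115],"dr":[0,0,0]}]'
python3 -c "
from h import *
import cv2
im=ctrl.read_camera('wrist');cv2.imwrite('pics/w2.png',im[:,:,::-1]);to([.4665,.031,.1])"
```

```text
time: 2.9
eef_pos: [0.4674, 0.0304, 0.1165]
tcp_rot: [0.756, -0.655, -0.0, 0.0]
contact_force: [0.8, -0.7, -0.2]
opening: -0.0
t 2.95 tcp [0.4681 0.0305 0.1175] F [0.4179 0.275  0.4216] open -0.002 shift [-0.0008  0.0016  0.0175]
[[ 0.1424 -0.9898  0.0019]
 [-0.9898 -0.1424 -0.0004]
 [ 0.0007 -0.0018 -1.    ]]
```

View pics/w2.png

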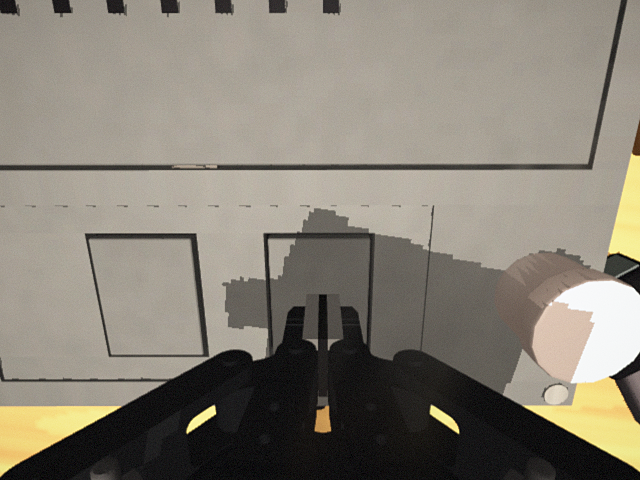

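```bash
python3 -m jog '[{"grip":1,"xyz":[0,0.001,0.005],"dr":[0,0,0]},{"grip":1,"xyz":[0,0.001,0.01],"dr":[0,0,0]},{"grip":1,"xyz":[0,0.001,0.012],"dr":[0,0,0]},{"grip":1,"xyz":[0,0.001,0.013],"dr":[0,0,0]},{"grip":1,"xyz":[0,0.001,0.014],"dr":[0,0,0]},{"grip":1,"xyz":[0,0.001,0.014],"dr":[0,0,0]}]'
for i in 1 ; do python3 -m jog '[{"grip":1,"xyz":[0,0,0.001],"dr":[0,0,0]},{"grip":1,"xyz":[0,0,0.001],"dr":[0,0,0]}]'; done
```

```text
time: 3.45
eef_pos: [0.466, 0.0311, 0.1023]
tcp_rot: [0.756, -0.654, -0.0, 0.0]
contact_force: [-0.0, -0.3, -0.7]
opening: 0.0
time: 3.62
eef_pos: [0.4661, 0.0311, 0.1013]
tcp_rot: [0.756, -0.654, 0.0, -0.0]
contact_force: [-0.1, -0.6, 0.8]
opening: 0.002
```

```bash
python3 -m jog '[{"grip":1,"xyz":[0,0,0.001],"dr":[0,0,0]},{"grip":1,"xyz":[0,0,0.002],"dr":[0,0,0]},{"grip":1,"xyz":[0,0,0.002],"dr":[0,0,0]}]' | sed -n '2p;4p'
python3 -m jog '[{"grip":1,"xyz":[0,0,0.001],"dr":[0,0,0]},{"grip":1,"xyz":[0,0,0.001],"dr":[0,0,0]},{"grip":1,"xyz":[0,0,0.001],"dr":[0,0,0]}]'| sed -n '2p;4p'
python3 -m jog '[{"grip":1,"xyz":[0,0,0.001],"dr":[0,0,0]},{"grip":1,"xyz":[0,0,0.001],"dr":[0,0,0]},{"grip":1,"xyz":[0,0,0.001],"dr":[0,0,0]}]'| sed -n '2p;4p'
```

```text
eef_pos: [0.4662, 0.031, 0.0995]
contact_force: [-0.3, 0.3, 1.7]
eef_pos: [0.4662, 0.031, 0.0994]
contact_force: [-2.6, -0.0, 7.2]
eef_pos: [0.4663, 0.031, 0.0994]
contact_force: [-5.5, 1.0, 11.6]
```

Rigid at z≈0.0994 with about 12 N, so the right plate is the blank. I'll lift and move to the left plate.

```bash
python3 -m jog '[{"grip":1,"xyz":[0,0,-0.01],"dr":[0,0,0]},{"grip":1,"xyz":[0,0,-0.022],"dr":[0,0,0]},{"grip":1,"xyz":[-0.02,0,-0.022],"dr":[0,0,0]},{"grip":1,"xyz":[-0.045,0,-0.022],"dr":[0,0,0]},{"grip":1,"xyz":[-0.065,0,-0.022],"dr":[0,0,0]},{"grip":1,"xyz":[-0.08,0,-0.022],"dr":[0,0,0]},{"grip":1,"xyz":[-0.08,0,-0.018],"dr":[0,0,0]},{"grip":1,"xyz":[-0.08,0,-0.012],"dr":[0,0,0]},{"grip":1,"xyz":[-0.08,0,-0.008],"dr":[0,0,0]},{"grip":1,"xyz":[-0.08,0,-0.008],"dr":[0,0,0]}]'
python3 -c "
from h import *
import cv2
im=ctrl.read_camera('wrist');cv2.imwrite('pics/w3.png',im[:,:,::-1]);to([.455,.1105,.1015])"
```

```text
time: 5.2
eef_pos: [0.4538, 0.1095, 0.1039]
tcp_rot: [0.756, -0.655, -0.001, 0.001]
contact_force: [0.2, 0.6, -0.6]
opening: 0.002
t 5.25 tcp [0.4541 0.1095 0.1044] F [-0.1752 -0.5258 -0.1433] open -0.003 shift [-0.0009 -0.001   0.0029]
[[ 0.1422 -0.9898 -0.0019]
 [-0.9898 -0.1422 -0.0002]
 [-0.0001  0.0019 -1.    ]]
```

View pics/w3.png

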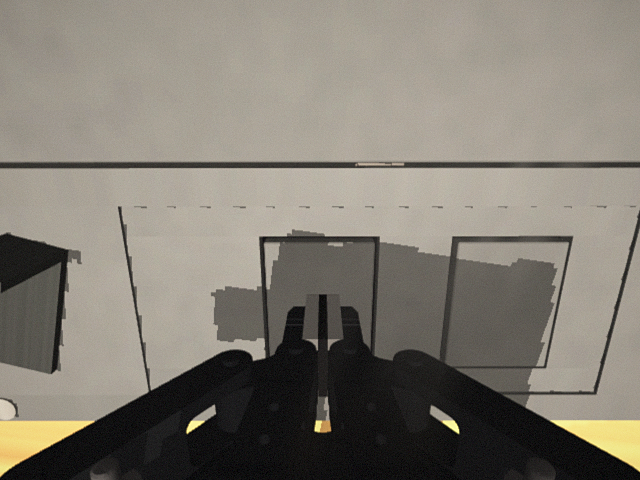

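Tip sits over the left plate (columns 262-378, tip at about 322). I'll press down in steps.

```bash
python3 -m jog '[{"grip":1,"xyz":[0,0,0.002],"dr":[0,0,0]},{"grip":1,"xyz":[0,0,0.004],"dr":[0,0,0]},{"grip":1,"xyz":[0,0,0.0045],"dr":[0,0,0]},{"grip":1,"xyz":[0,0,0.0045],"dr":[0,0,0]}]' | sed -n '2p;4p'
python3 -m jog '[{"grip":1,"xyz":[0,0,0.001],"dr":[0,0,0]},{"grip":1,"xyz":[0,0,0.0015],"dr":[0,0,0]},{"grip":1,"xyz":[0,0,0.0015],"dr":[0,0,0]}]'| sed -n '2p;4p'
python3 -m jog '[{"grip":1,"xyz":[0,0,0.001],"dr":[0,0,0]},{"grip":1,"xyz":[0,0,0.001],"dr":[0,0,0]},{"grip":1,"xyz":[0,0,0.001],"dr":[0,0,0]}]'| sed -n '2p;4p'
```

```text
eef_pos: [0.4546, 0.11, 0.1007]
contact_force: [0.2, 1.0, 1.0]
eef_pos: [0.4547, 0.1102, 0.0995]
contact_force: [0.6, -0.0, 0.7]
eef_pos: [0.4547, 0.1102, 0.0987]
contact_force: [-1.3, -0.0, 4.1]
```

```bash
python3 -m jog '[{"grip":1,"xyz":[0,0,0.001],"dr":[0,0,0]},{"grip":1,"xyz":[0,0,0.001],"dr":[0,0,0]},{"grip":1,"xyz":[0,0,0.001],"dr":[0,0,0]}]'| sed -n '2p;4p'
python3 -m jog '[{"grip":1,"xyz":[0,0,0.001],"dr":[0,0,0]},{"grip":1,"xyz":[0,0,0.001],"dr":[0,0,0]},{"grip":1,"xyz":[0,0,0.001],"dr":[0,0,0]}]'| sed -n '2p;4p'
```

```text
eef_pos: [0.4547, 0.1102, 0.0975]
contact_force: [-1.4, -0.7, 3.4]
eef_pos: [0.4547, 0.1102, 0.0961]
contact_force: [-0.4, -0.7, 1.7]
```

It gives. A bit further in.

```bash
python3 -m jog '[{"grip":1,"xyz":[0,0,0.001],"dr":[0,0,0]},{"grip":1,"xyz":[0,0,0.0015],"dr":[0,0,0]},{"grip":1,"xyz":[0,0,0.0015],"dr":[0,0,0]},{"grip":1,"xyz":[0,0,0.0015],"dr":[0,0,0]}]'| sed -n '2p;4p'
python3 -c "
from h import *
import cv2
im=ctrl.read_camera('wrist');cv2.imwrite('pics/w4.png',im[:,:,::-1]);to([.455,.1105,.095])"
```

```text
eef_pos: [0.4547, 0.1102, 0.0948]
contact_force: [0.1, 0.2, 2.3]
t 6.97 tcp [0.4547 0.1102 0.0949] F [ 0.2733 -0.4254  2.5376] open 0.0 shift [-0.0002 -0.0003 -0.0001]
[[ 0.1433 -0.9897  0.0003]
 [-0.9897 -0.1433  0.0001]
 [-0.     -0.0003 -1.    ]]
```

View pics/w4.png

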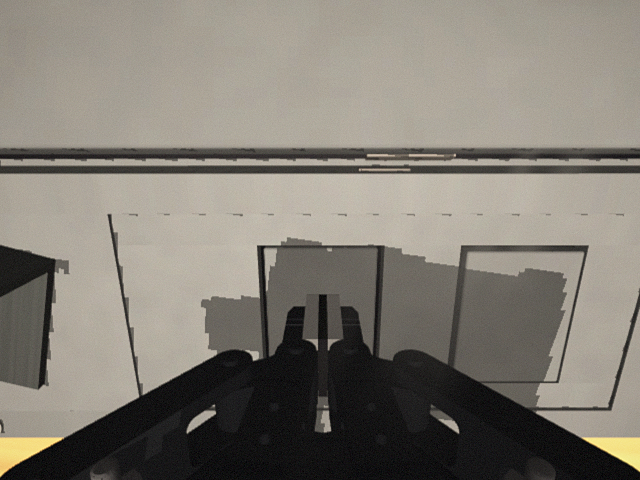

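The lid edge is starting to rise (second dark line at row ~155). I'll hold about half a second.

```bash
python3 -m jog '[{"grip":1,"xyz":[0,0,0.0005],"dr":[0,0,0]},{"grip":1,"xyz":[0,0,0.0005],"dr":[0,0,0]},{"grip":1,"xyz":[0,0,0.0005],"dr":[0,0,0]},{"grip":1,"xyz":[0,0,0.0005],"dr":[0,0,0]},{"grip":1,"xyz":[0,0,0.0005],"dr":[0,0,0]},{"grip":1,"xyz":[0,0,0.0005],"dr":[0,0,0]}]'
python3 -c "
from h import *
import cv2
im=ctrl.read_camera('wrist');cv2.imwrite('pics/w5.png',im[:,:,::-1])"
```

```text
time: 7.47
eef_pos: [0.4547, 0.1102, 0.0944]
tcp_rot: [0.756, -0.654, 0.0, -0.0]
contact_force: [0.2, 0.6, 3.1]
opening: 0.0
```

View pics/w5.png

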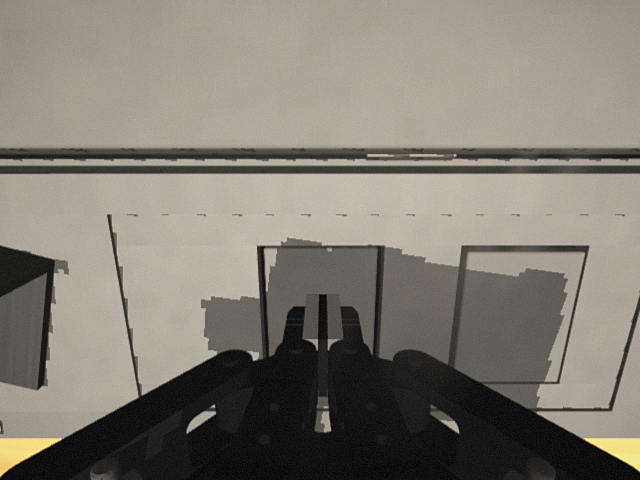

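```bash
python3 -c "
from h import *
import cv2
im=ctrl.read_camera('side');cv2.imwrite('pics/s5.png',cv2.resize(im[120:330,180:430,::-1],None,fx=3,fy=2.8))"
```

```text
(no output)
```

View pics/s5.png

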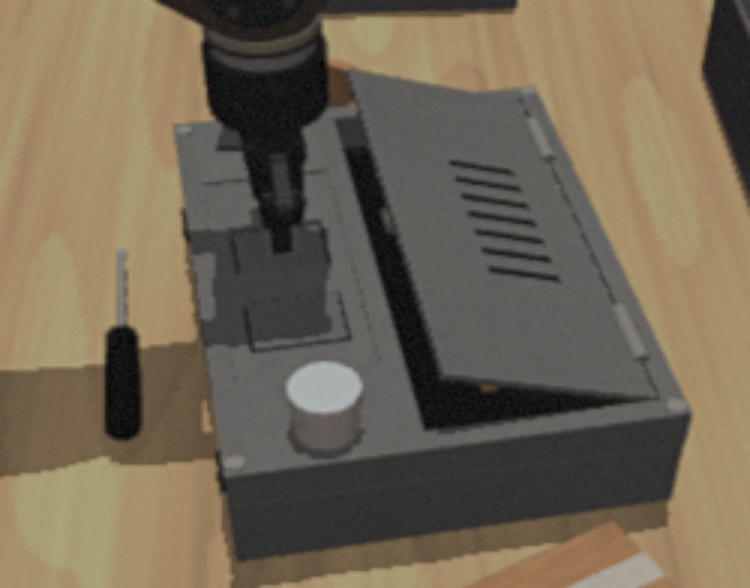

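The lid stands open, clear of the hand. I'll retreat straight up.

```bash
python3 -m jog '[{"grip":1,"xyz":[0,0,-0.006],"dr":[0,0,0]},{"grip":1,"xyz":[0,0,-0.02],"dr":[0,0,0]},{"grip":1,"xyz":[0,0,-0.045],"dr":[0,0,0]},{"grip":1,"xyz":[0,0,-0.075],"dr":[0,0,0]},{"grip":1,"xyz":[0,0,-0.105],"dr":[0,0,0]},{"grip":1,"xyz":[0,0,-0.13],"dr":[0,0,0]},{"grip":1,"xyz":[0,0,-0.14],"dr":[0,0,0]},{"grip":1,"xyz":[0,0,-0.14],"dr":[0,0,0]},{"grip":1,"xyz":[0,0,-0.14],"dr":[0,0,0]},{"grip":1,"xyz":[0,0,-0.14],"dr":[0,0,0]},{"grip":1,"xyz":[0,0,-0.14],"dr":[0,0,0]},{"grip":1,"xyz":[0,0,-0.14],"dr":[0,0,0]}]'
python3 -c "
from h import *
import cv2
a=ctrl.read_camera('side');b=ctrl.read_camera('wrist');cv2.imwrite('pics/e.png',cv2.resize(a[:,:,::-1],None,fx=1.25,fy=1.25));cv2.imwrite('pics/w6.png',b[:,:,::-1])"
```

```text
time: 8.57
eef_pos: [0.4536, 0.1101, 0.2323]
tcp_rot: [0.756, -0.654, -0.001, 0.001]
contact_force: [0.5, 0.0, 0.6]
opening: 0.001
```

View pics/e.png

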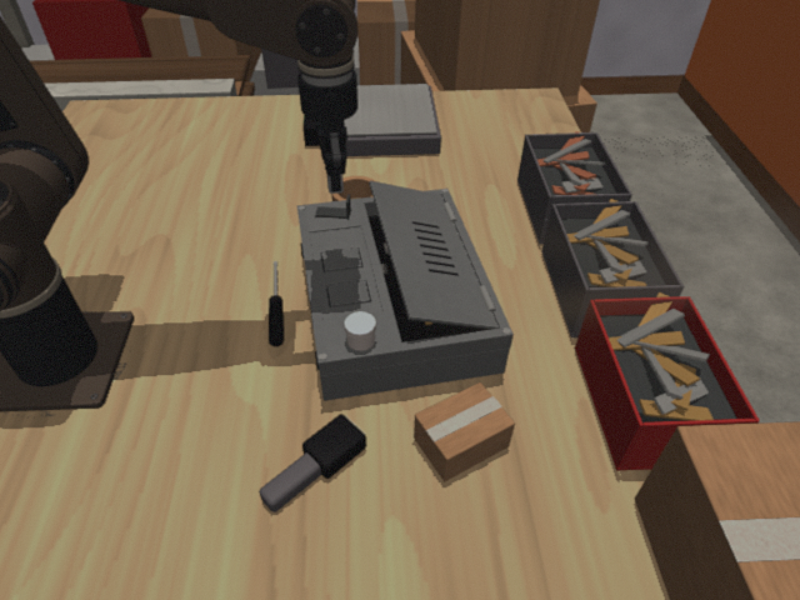

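View pics/w6.png

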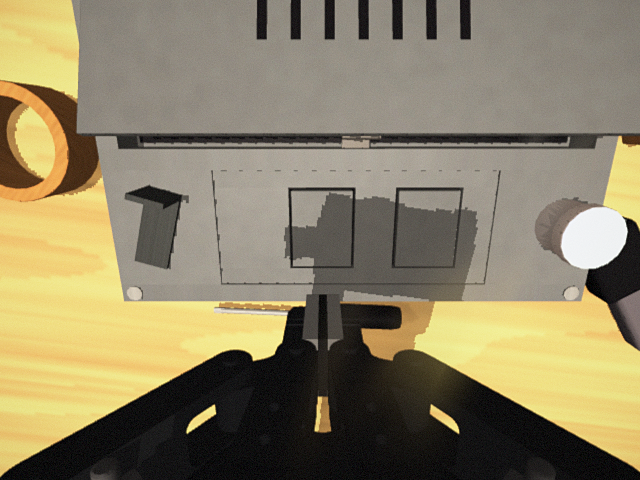

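The hand is clear, the lid is open and the bystanders look unmoved. Before handing in I'll check the lid edge height by triangulating its right corner, top view against side view.

```bash
python3 -c "
from h import *
import cv2
a=ctrl.read_camera('top');cv2.imwrite('pics/t7.png',cv2.resize(a[125:325,145:385,::-1],None,fx=3,fy=3))"
```

```text
(no output)
```

View pics/t7.png

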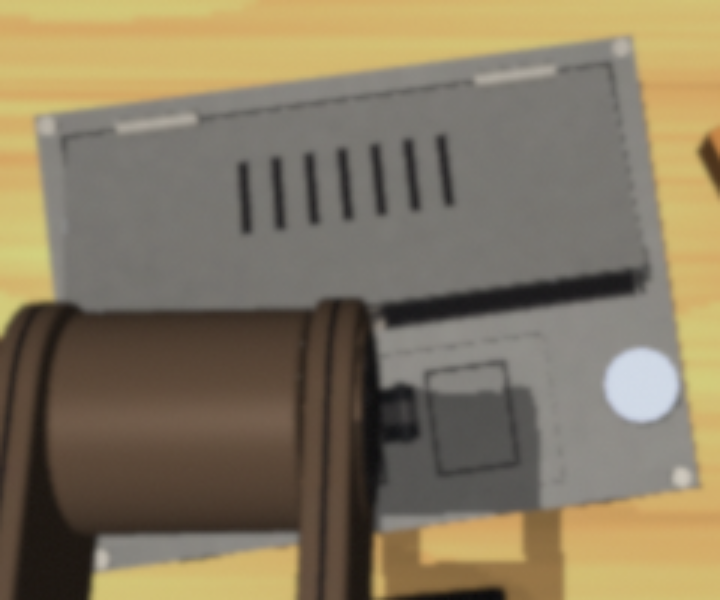

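```bash
python3 -c "
from h import *
print(tri((145+648/3,125+266/3),(410/1.25,318/1.25)))
ctrl.sign_off()"
```

```text
(array([ 0.5524, -0.0727,  0.1468]), [np.float64(0.22526634019921166), np.float64(0.22526634019900713)])
the job is handed in; nothing more can be done
```

The lid is popped open, the hand is clear, and I've handed the job in.

- **Finding the catch:** I pressed the right plate first. It stayed rigid at z ≈ 99.4 mm and took about 12 N without giving, so it is the fixed blank.
- **Pressing it:** The left plate gave. I pressed it in about 5 mm with the closed fingertips; the highest force I read was about 4 N. The lid sprang open, and I then raised the hand about 140 mm straight up.
- **Lid:** The lid's free edge came out at z ≈ 147 mm from the top and side views, about 45 mm above its shut height. The stated rise is 48 mm, so this matches the full stop within measuring error. It looked still between the last pictures.
- **Hand and bystanders:** The last force reading was only noise, and none of the loose things looked moved in the pictures. I judged that by eye and did not measure it.
- **Catch springing back:** I did not measure this. In the last wrist picture the left plate looks level, like the blank.
- **One disagreement:** Touch put the plates 1–2 mm higher than the cameras did, which is within the calibration error.

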